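# Sort the left- and right-hand gauge brackets

### The job

Two bare steel gauge brackets, a mirror-image pair, lie on the worktop. Put the left-hand bracket in the blue tray and the right-hand bracket in the yellow tray, each lying flat on the tray's floor with its lug upward. A bracket is left-hand if its toe points to the left when you look down on it, lug up, with the toe end of its foot bar away from you; the right-hand one's toe points to the right.

Things in the scene. Friction and masses are not known exactly. Their poses are not given: they have to be found in the camera images.
- left_bracket: left-hand bracket, loose, 0.1-0.2 kg, starts lug up, any yaw. L-shaped foot (sizes in mm) 6 thick: bar x -38..38, y -12..12; toe x 12..38 out to y +38. Upright lug mid-bar, brass-ringed eye, round top at z 44; 36 long (x), 10 thick (y): grip across the 10, near z 32. Origin: underside of bar, below lug; x to the toe end, z up
- right_bracket: right-hand bracket, mirror image of left_bracket: same steel, sizes, lug, mass and frame, but its toe (x 12..38) reaches out to y -38 mm. Starts foot down, lug up, at any yaw
- blue_tray: blue open square tray, fixed to the worktop, for the left-hand bracket: 160 x 160 x 30 mm outside, walls and floor 4 mm thick (152 x 152 inside), so a bracket laid at its middle fits at any yaw. Origin: centre of its underside on the worktop; x, y along its sides, z up
- yellow_tray: yellow open square tray, fixed, same sizes and frame as blue_tray, for the right-hand bracket
Mind the look-alikes: they are no part of the job. What is shaped like the right_bracket but green or orange is not meant.

How it is judged (in metres and radians):
At the end, for the whole second after the job is handed in: Left-hand bracket in the blue tray, right-hand one in the yellow: each origin within 66 mm of its tray's middle along both sides and 0 to 10 mm above the tray's underside (floor: 4 mm), within 0.15 rad of upright (lug up), slower than 0.02 m/s (x of left_bracket in the frame of blue_tray between -0.066 and 0.066 m and y of left_bracket in the frame of blue_tray between -0.066 and 0.066 m and z of left_bracket in the frame of blue_tray between 0 and 0.01 m and angle between each of left_bracket, right_bracket's own z axis and vertical below 0.15 rad and linear speed of each of left_bracket, right_bracket below 0.02 m/s and x of right_bracket in the frame of yellow_tray between -0.066 and 0.066 m and y of right_bracket in the frame of yellow_tray between -0.066 and 0.066 m and z of right_bracket in the frame of yellow_tray between 0 and 0.01 m); the robot touches nothing.
It also fails if it takes over 64 s, if anything falls off the work surface, if the arm or the gripper's body presses on something with over 40 N, if the wrist force passes 120 N, or if a joint passes its speed limit or range.

### The arm

A 7-joint arm with a two-finger parallel gripper is mounted at the origin on a cart in front of the work surface, level with it; the furniture and walls round the work are solid. World frame = base frame: x ahead of the robot, y to its left, z up, the work surface at z = 0. Lengths are in mm, angles in rad, forces in N, time in s.
With the tool pointing down it reaches from about 400 to 900 mm from the base axis. Payload 5.5 kg.
Tool frame: the origin (TCP) lies at the very end of the fingers, on their centre line; the grasp point (between the pads) lies 19 mm behind it (robot.pinch_z is the distance from the TCP to the grasp point, in mm); z points along the fingers, y is the line along which they close (so a half turn about z gives the same grasp; the last joint's range is limited). The gripper opens to 85 mm and grips with 20 to 120 N. Pads are 22 mm wide; open, the fingers measure 114 mm over their backs; the gripper's body (76 mm by 85 mm) begins 54 mm behind the grasp point. The pads swing forward as they close: fully open they stand 13 mm farther back than shut.
Start: joints at [-0.948, 0.501, -0.427, 1.55, 0.221, 1.138, -0.21], TCP at [228.819, 608.392, 231.31] pointing down, gripper open.
Joint ranges: [-2.88, 2.88], [-0.31, 2.03], [-1.54, 1.56], [0.2, 2.42], [-1.41, 4.55], [0.19, 2.02], [-2.57, 2.57]. Speed limits (rad/s): [2.57, 2.57, 3.14, 3.14, 3.14, 3.14, 3.14].

### API

Orientations are given as [roll, pitch, yaw] about the fixed x, y, z axes, in that order (R = Rz(yaw) Ry(pitch) Rx(roll)).
In Python, from cell import robot, effector, planner, readout, imaging, order, find_in, trace, spot_point gives the robot as it stands. Calls block until the motion is done:
- robot.move_to(position, orientation): joint-space move of the TCP to a pose.
- robot.move_linear(position, feed=150, rotation=None, contact_N=None): straight line of the TCP; rotation=None keeps the orientation; feed is the mean speed in mm/s. With contact_N (N) it stops when the force on the tool has changed by that much, and returns True; else False.
- robot.move_j(angles): joint-space move.
- effector.open_gripper() and effector.gripper_close(strength=None): open the fingers fully, or close them until they stop; strength is the grip in N (None keeps the last).
- robot.wait(seconds).
- planner.solve_ik(position, orientation): joint angles nearest the present ones, or None.
- readout.get_state(): the state.
- imaging.read_camera(name): name is "side" or "top" or "wrist"; returns a dict with "image" (420x560x3 uint8, red, green, blue), "intrinsics" (3x3 intrinsics, pixels), "k1" (the pictures are not rectified: a ray, as slopes to the right and down, at radius r is drawn at 1 + k1 r^2 times it, then the intrinsics apply), "rvec" (rotation vector, rad) and "tvec" (3), from world to camera coordinates, as OpenCV has them. Camera axes: x right, y down, z forward; pixel columns grow to the right and rows downward; lengths in mm; the calibration is good to about 2 mm. A picture is of the moment at which its call begins. There is no depth.
A pose or a line that the arm cannot do raises robot.Unreachable and nothing moves.
- order.hand_in(): hands the job in; it is judged then, once.
Trained networks look in a picture, given as the dict that the camera call returned (one of the last four; its "shot" number tells which), for a name from the list of things; names that differ only in an ending like _2 or _b are one class to them, and where a whole thing is asked for, a point or a joint stands for the part that bears it (a point fixed in the world has none). Each returns a list of dicts, best first, with "confidence" (0 to 1); they miss things now and then, are a little off and sometimes report something else, mostly with a low value. They report only what shows in the picture. A call takes as long as a camera call. They do not tell look-alikes from the thing itself.
- find_in(picture, name): "box" ([left, top, right, bottom] in pixels, round what is visible of it).
- trace(picture, name): "pixels" (420x560 bool, what is visible of it) and "box" ([left, top, right, bottom] in pixels, round what is visible of it).
- spot_point(picture, name): "point" ([row, column] in pixels: a listed point, or the origin of a listed thing).
The state is a dict: "t": time; "joints": joint angles; "joint_velocities": joint speeds; "effort": joint torques, N m; "tcp_pos": TCP position; "eef_rot": TCP orientation; "wrist_force": force on the tool from outside, world axes, zero at the start; "ft_torque": the same for the moment, N m; "width": finger opening in mm; "gripper_force": force on a finger pad.
Only numpy, scipy, OpenCV 4.12 (cv2) and the standard library are available. Lean on these libraries where they do the work, as an engineer would, in place of code of your own. Each camera call takes 0.05 s, during which the arm holds its last target. There are 200 camera calls.

## Working session

There is one attempt and no reset: what is moved stays moved. The work goes in short steps, each a Python script; the robot and the scene stay as the last script left them, time stands still between calls to the robot, and variables do not carry over. Pictures are saved under pics/ and viewed, at most 10 in all, crops included, and the job is handed in when it is done.

```bash
mkdir -p pics; cat > h.py <<'E'
import numpy as np, cv2
from cell import robot, effector, planner, readout, imaging, order, find_in, trace, spot_point
def ray(p,rc):
    K=np.array(p["intrinsics"]);k1=p["k1"];d=np.array([(rc[1]-K[0,2])/K[0,0],(rc[0]-K[1,2])/K[1,1]])
    u=d.copy()
    for _ in range(20): u=d/(1+k1*(u@u))
    R=cv2.Rodrigues(np.array(p["rvec"],float))[0];t=np.array(p["tvec"],float).ravel()
    return -R.T@t, R.T@np.array([u[0],u[1],1.])
def at_z(p,rc,z):
    c,d=ray(p,rc); return c+d*(z-c[2])/d[2]
def proj(p,X):
    R=cv2.Rodrigues(np.array(p["rvec"],float))[0];x=np.atleast_2d(X)@R.T+np.array(p["tvec"],float).ravel()
    u=x[:,:2]/x[:,2:];u=u*(1+p["k1"]*(u**2).sum(1,keepdims=True));K=np.array(p["intrinsics"])
    return np.c_[u[:,1]*K[1,1]+K[1,2],u[:,0]*K[0,0]+K[0,2]]
def save(p,n): cv2.imwrite("pics/"+n,p["image"][:,:,::-1])
E
python3 - <<'E'
from h import *
for n in ("top","side"):
    p=imaging.read_camera(n); save(p,n+"0.png"); print(n,np.round(ray(p,[210,280])[0]))
    for o in ("left_bracket","right_bracket","blue_tray","yellow_tray"):
        print(o,[(np.round(d["point"]),round(d["confidence"],2),np.round(at_z(p,d["point"],0))) for d in spot_point(p,o)])
        print([(np.round(d["box"]),round(d["confidence"],2)) for d in find_in(p,o)])
print(readout.get_state()["t"],readout.get_state()["eef_rot"])
E
```

```text
top [ 436.  -17. 1493.]
left_bracket [(array([221., 337.]), 0.68, array([ 526., -187.,    0.]))]
[(array([320., 211., 352., 234.]), 0.6)]
right_bracket [(array([242., 388.]), 0.89, array([ 472., -327.,    0.])), (array([285., 416.]), 0.59, array([ 355., -401.,    0.])), (array([123., 316.]), 0.55, array([ 803., -125.,    0.]))]
[(array([302., 114., 333., 132.]), 0.86), (array([403., 268., 430., 298.]), 0.83), (array([376., 230., 401., 259.]), 0.59)]
blue_tray [(array([223., 259.]), 0.74, array([518.,  30.,   0.]))]
[(array([225., 189., 293., 256.]), 0.93)]
yellow_tray [(array([234., 176.]), 0.74, array([485., 258.,   0.]))]
[(array([136., 198., 213., 272.]), 0.86)]
side [  619. -1118.   796.]
left_bracket [(array([262., 259.]), 0.62, array([ 527., -197.,    0.]))]
[(array([251., 248., 269., 269.]), 0.76)]
right_bracket [(array([315., 186.]), 0.6, array([ 354., -407.,   -0.])), (array([245., 349.]), 0.55, array([ 805., -109.,    0.]))]
[(array([344., 233., 360., 255.]), 0.8), (array([220., 280., 248., 303.]), 0.7), (array([176., 301., 207., 327.]), 0.62)]
blue_tray [(array([220., 260.]), 0.97, array([517.,  22.,   0.]))]
[(array([233., 194., 289., 238.]), 0.68), (array([219., 281., 248., 304.]), 0.46)]
yellow_tray [(array([186., 255.]), 0.61, array([481., 254.,   0.]))]
[(array([232., 169., 284., 198.]), 0.89)]
0.9 [ 3.14150659e+00 -2.63417772e-05  2.78181720e+00]
```

View pics/top0.png

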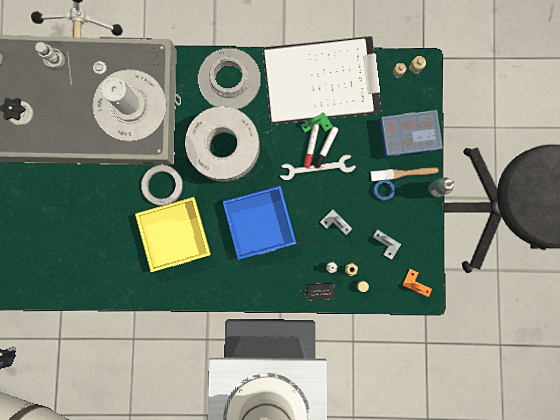

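View pics/side0.png

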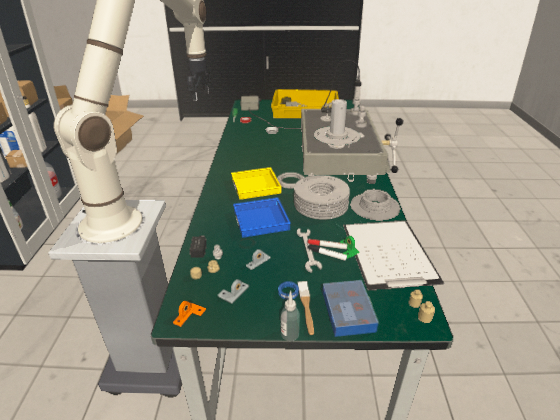

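The top view shows two bare steel brackets, at (221,337) and (242,388). It also shows an orange look-alike at (285,416), a green one at (123,316), the blue tray at (223,259) and the yellow tray at (234,176). I'll look at each steel bracket up close with the wrist camera to tell left from right.

```bash
python3 - <<'E'
from h import *
robot.move_to([480,-250,330],[np.pi,0,np.pi/2])
p=imaging.read_camera("wrist"); save(p,"w0.png"); print(np.round(ray(p,[210,280])[0]))
q=[ "left_bracket","right_bracket"]
for o in q:
    print(o,[(np.round(d["point"]),round(d["confidence"],2),np.round(at_z(p,d["point"],0))) for d in spot_point(p,o)])
    print([(np.round(d["box"]),round(d["confidence"],2)) for d in find_in(p,o)])
print(np.round(proj(p,[[526,-187,0],[472,-327,0]])))
import pickle; pickle.dump(p,open("w0.pkl","wb"))
s=readout.get_state();print(s["t"],s["joints"])
E
```

```text
[ 481. -175.  473.]
left_bracket [(array([125., 310.]), 0.89, array([ 528., -191.,    0.]))]
[(array([286.,  86., 329., 152.]), 0.8)]
right_bracket [(array([ 82., 500.]), 0.93, array([ 805., -125.,    0.])), (array([205., 275.]), 0.79, array([ 476., -312.,    0.])), (array([259., 203.]), 0.62, array([ 356., -406.,    0.]))]
[(array([186., 238., 230., 283.]), 0.82), (array([481.,  52., 528., 113.]), 0.78), (array([244., 188., 293., 237.]), 0.72)]
[[122. 309.]
 [214. 272.]]
4.3 [-0.02883683  0.20545115  0.53833208  1.72822923 -0.1108642   1.23830989
  0.53707152]
```

View pics/w0.png

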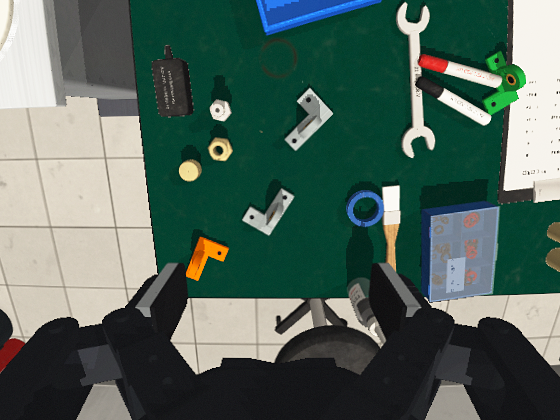

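The wrist view has +y up. The steel brackets are at about (118,310) and (210,270). I'll enlarge both.

```bash
python3 - <<'E'
import cv2,numpy as np
i=cv2.imread("pics/w0.png")
a=i[75:165,265:355];b=i[170:260,225:315]
cv2.imwrite("pics/c0.png",np.hstack([cv2.resize(x,(400,400),interpolation=cv2.INTER_CUBIC) for x in(a,b)]))
E
```

```text
(no output)
```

View pics/c0.png

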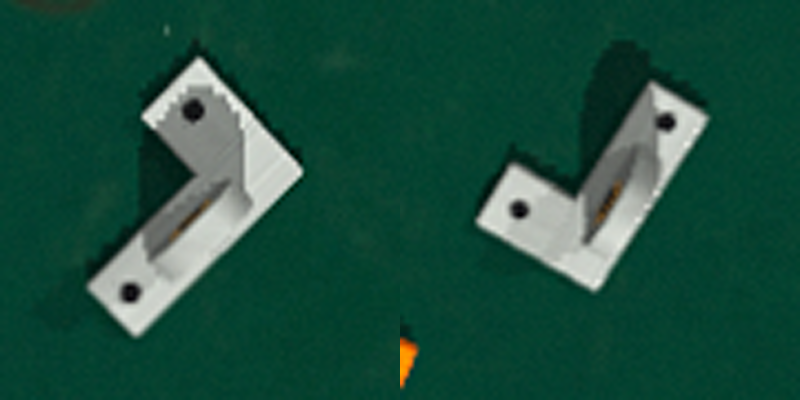

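Left crop: the bar heads up-right and the toe points to the left of it, so this is the left-hand bracket. Right crop: the bar heads down-left and the toe is at page left, which is to the right of that heading, so this is the right-hand bracket. Next I'll fit poses from the corners and find the tray centres from their rims.

```bash
cat >> h.py <<'E'
def fit(p,px,loc,z=6):
    W=np.array([at_z(p,[r,c],z)[:2] for c,r in px]);L=np.array(loc,float)
    a=W-W.mean(0);b=L-L.mean(0)
    th=np.arctan2((b[:,0]*a[:,1]-b[:,1]*a[:,0]).sum(),(a*b).sum())
    R=np.array([[np.cos(th),-np.sin(th)],[np.sin(th),np.cos(th)]]);t=W.mean(0)-R@L.mean(0)
    return t,th,np.linalg.norm(L@R.T+t-W,axis=1)
E
python3 - <<'E'
from h import *
import pickle
p=pickle.load(open("w0.pkl","rb"))
f=lambda pts,c0,r0:[(c0+.225*x-.5,r0+.225*y-.5) for x,y in pts]
L=fit(p,f([(301,172),(88,287),(137,337),(198,57),(143,117)],265,75),[(38,-12),(-38,12),(-38,-12),(38,38),(12,38)])
R=fit(p,f([(196,291),(250,82),(309,118),(112,162),(75,223),(177,195)],225,170),[(38,12),(-38,-12),(-38,12),(12,-38),(38,-38),(12,-12)])
print(L);print(R)
p=imaging.read_camera("top");hsv=cv2.cvtColor(p["image"],cv2.COLOR_RGB2HSV)
for lo,hi in (((105,120,60),(125,255,255)),((22,120,80),(35,255,255))):
    m=cv2.morphologyEx(cv2.inRange(hsv,lo,hi),cv2.MORPH_OPEN,np.ones((3,3)))
    c=max(cv2.findContours(m,cv2.RETR_EXTERNAL,cv2.CHAIN_APPROX_NONE)[0],key=cv2.contourArea)
    w=np.array([at_z(p,[q[0][1],q[0][0]],30)[:2] for q in c],np.float32); print(cv2.minAreaRect(w))
for o,(t,th) in {"L":L[:2],"R":R[:2]}.items():
    for y in (th,th+np.pi):
        print(o,y,[planner.solve_ik([*t,z],[np.pi,0,y]) for z in(13,)])
        for T in ([518,26,17],[483,256,17]): print("  ",planner.solve_ik(T,[np.pi,0,y]))
E
```

```text
(array([ 524.86432899, -192.56753982]), np.float64(0.7895603341384887), array([1.61327151, 0.72739671, 0.75437623, 0.48798608, 1.10779504]))
(array([ 476.15588151, -322.20391438]), np.float64(-2.1208921268224397), array([0.141141  , 0.59450452, 0.728765  , 0.16092236, 0.41760816,
       1.56072364]))
((519.8441772460938, 29.21630096435547), (165.3078155517578, 165.0699462890625), 15.980049133300781)
((484.5933837890625, 262.75640869140625), (165.71859741210938, 167.43739318847656), 17.003801345825195)
L 0.7895603341384887 [array([-0.01547728,  0.65362514,  0.40895365,  1.93553916, -0.41918368,
        0.63611724, -0.1211667 ])]
   [-0.40213921  0.58986749  0.37132316  2.03356676 -0.37536747  0.58300777
 -0.55261563]
   [-0.71686683  0.60353704  0.22667406  1.96111953 -0.22749145  0.60110487
 -1.12179588]
L 3.931152987728282 [array([ 0.95569817,  0.81631257, -0.86924303,  1.90211951,  0.84417869,
        0.83997615,  1.99077415])]
   [-0.12642222  0.55930449  0.02995989  2.02416211 -0.02999702  0.55853012
  2.28477197]
   [-5.37407718e-01  5.92244281e-01  1.12040372e-03  1.95477298e+00
 -1.11653729e-03  5.94575973e-01  1.82480345e+00]
R -2.1208921268224397 [array([ 1.31649521,  0.97855723, -1.08919702,  1.85850769,  1.04547918,
        1.01583053,  2.35191008])]
   [-0.09767585  0.55917723 -0.00522103  2.02315944  0.00522027  0.55926823
  2.48497024]
   [-0.52952719  0.59227894 -0.00873804  1.95449174  0.00870472  0.59485724
  2.04751036]
R 1.0207005267673535 [array([ 0.20743715,  0.68074895,  0.44410293,  1.89648083, -0.45379323,
        0.66472363,  0.37804525])]
   [-0.39164732  0.58761348  0.35810032  2.03322058 -0.36192098  0.58090152
 -0.33328195]
   [-0.69404398  0.60076514  0.19780222  1.96032203 -0.19836665  0.59884212
 -0.91576111]
```

```bash
cat >> h.py <<'E'
def st(m):
    s=readout.get_state();print(m,"t",round(s["t"],1),"tcp",np.round(s["tcp_pos"],1),"w",round(s["width"],1),"gf",round(s["gripper_force"],1),"F",np.round(s["wrist_force"],1))
def pick(t,yaw):
    o=[np.pi,0,yaw]
    robot.move_to([*t,110],o); effector.open_gripper()
    print("contact",robot.move_linear([*t,14],feed=100,contact_N=12)); st("down")
    effector.gripper_close(60); st("grip")
    robot.move_linear([*t,140],feed=150); st("lift")
def place(t,yaw):
    robot.move_to([*t,140],[np.pi,0,yaw]); st("over")
    robot.move_linear([*t,30],feed=150)
    print("contact",robot.move_linear([*t,16.5],feed=25,contact_N=6)); st("placed")
    effector.open_gripper(); robot.move_linear([*t,150],feed=150); st("up")
E
python3 - <<'E'
from h import *
pick([525,-192],.7896)
p=imaging.read_camera("wrist");save(p,"g1.png")
E
```

```text
contact False
down t 6.6 tcp [ 525.6 -192.3   14.6] w 85.3 gf 0.0 F [-0.1 -0.3  0.2]
grip t 7.3 tcp [ 525.2 -192.    14.2] w 8.8 gf 59.2 F [-1.5 -0.1  2.5]
lift t 8.3 tcp [ 524.2 -191.6  139.1] w 9.2 gf 58.5 F [-0.2 -0.1 -2. ]
```

View pics/g1.png

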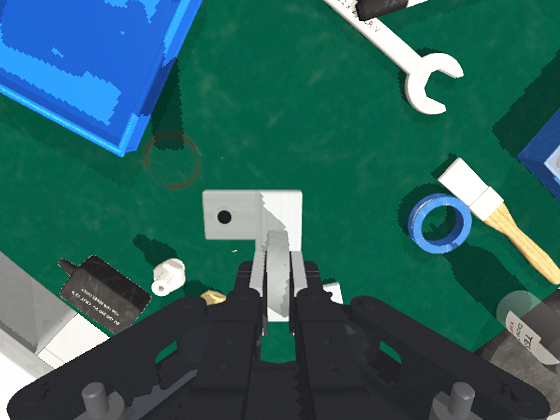

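The bracket is held level by its lug. Its toe end is away from the viewer and the toe points left, at about (215,225), which confirms it is the left-hand one. I'll place it and fetch the other.

```bash
python3 - <<'E'
from h import *
place([519,28],.7896)
pick([476,-322],1.0207)
p=imaging.read_camera("wrist");save(p,"g2.png")
E
```

```text
over t 9.2 tcp [519.1  26.2 139.9] w 8.9 gf 58.5 F [ 2.1 -0.5 -1.2]
contact True
placed t 10.6 tcp [519.1  28.3  18.1] w 9.1 gf 59.7 F [-1.4 -0.3  5.8]
up t 12.3 tcp [518.2  28.1 149.2] w 85.7 gf 0.0 F [ 0.3 -0.1  0.3]
contact False
down t 15.0 tcp [ 476.4 -322.4   14.6] w 85.5 gf 0.0 F [-0.5 -1.2  0.2]
grip t 15.7 tcp [ 476.1 -322.1   14.2] w 9.4 gf 58.9 F [-1.   0.1  2.5]
lift t 16.7 tcp [ 475.4 -321.4  139.1] w 9.0 gf 58.5 F [-1.   0.1 -1.4]
```

View pics/g2.png

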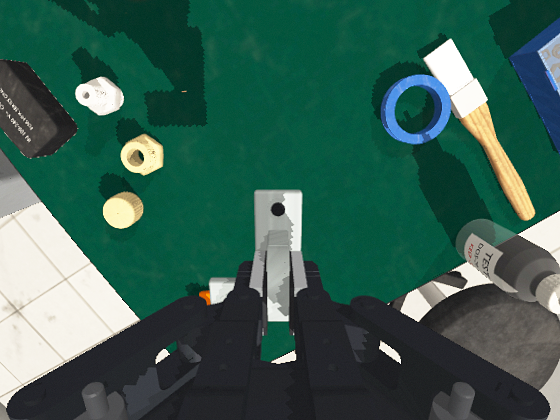

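The second bracket is held level. Its tail is away from the viewer at (210,278) and the toe shows at the near left (290,215), which is right-hand. I'll place it in the yellow tray and check both.

```bash
python3 - <<'E'
from h import *
place([484,260],1.0207)
robot.move_to([480,60,350],[np.pi,0,np.pi/2])
p=imaging.read_camera("wrist");save(p,"e.png")
for o,z in (("left_bracket",4),("right_bracket",4),("blue_tray",0),("yellow_tray",0)):
    print(o,[(np.round(at_z(p,d["point"],z)),round(d["confidence"],2)) for d in spot_point(p,o)])
st("end")
E
```

```text
over t 18.8 tcp [484.7 258.6 140. ] w 9.3 gf 58.5 F [-0.6 -0.3 -1.3]
contact True
placed t 20.2 tcp [484.  260.2  18.1] w 8.8 gf 59.5 F [-0.8 -0.3  5.5]
up t 21.9 tcp [483.3 259.7 149.2] w 85.3 gf 0.0 F [ 0.2 -0.5 -0.7]
left_bracket [(array([526.,  29.,   4.]), 0.86)]
right_bracket [(array([ 805., -120.,    4.]), 0.92), (array([487., 264.,   4.]), 0.87)]
blue_tray [(array([519.,  24.,   0.]), 0.91), (array([482., 268.,   0.]), 0.17)]
yellow_tray [(array([483., 265.,   0.]), 0.87)]
end t 23.3 tcp [479.7  60.9 349. ] w 85.3 gf 0.0 F [-0.1  0.2  0.1]
```

View pics/e.png

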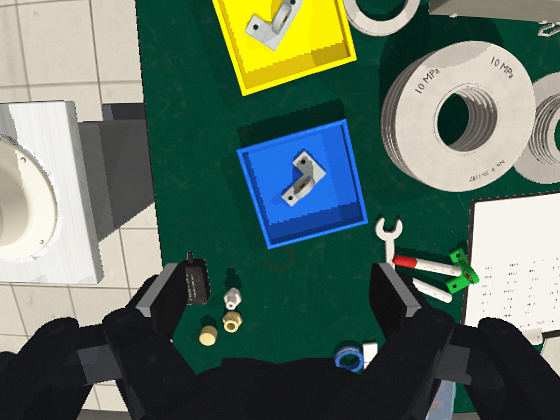

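Both brackets lie flat with the lug up near the middle of their trays: the left-hand one in blue at (180,303) and the right-hand one in yellow at (22,275).

```bash
python3 -c "
from h import *
print(order.hand_in())"
```

```text
the job is handed in; nothing more can be done
None
```

I put the left-hand bracket in the blue tray and the right-hand bracket in the yellow tray, both flat with the lug up near the middle, and handed the job in at about 23 s of the 64 s allowed; no verdict came back.

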